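# Clamp a polished sample under the inspection microscope

## Task

Take the green sample out of the tray and gently set it down flat, polished face up, between the open jaws of the small vise under the microscope's lens, about midway along the jaws, and let go of it there. Then push the vise's red cam lever through its quarter turn right up to its end stop, without forcing it, so that the jaws clamp the sample, and move the hand clear. Do not touch the lens or the camera above, and leave the other samples, the swab cup and the brass standard where they are.

Things in the scene. Friction and masses are not known exactly. Their poses are not given: they have to be found in the camera images.
- sample: the sample to clamp: an upright green resin cylinder, 32 mm diameter, 25 mm high, about 45 g, with a 14 mm square of polished steel in its top face. Origin: centre of its underside, z up along its axis. It starts standing on the tray's floor, at any one of the tray's three places.
- mount_black: another sample, same size, black resin with a round copper inlay, standing in the tray; leave it alone. Origin: centre of its underside.
- mount_orange: another sample, same size, orange resin with a narrow aluminium strip inlay, standing in the tray; leave it alone. Origin: centre of its underside.
- tray: fixed low white plastic tray, 230 mm (its x) by 85 mm (its y), rim 10 mm high and 4 mm thick, inner floor 4 mm above the table. Three samples stand on grey spots on its centre line, at x = -72, 0 and +72 mm. Origin: centre of its underside.
- swab_cup: clear plastic cup, 68 mm wide at the rim, 85 mm high, with cotton swabs to 130 mm; loose, 120 g; leave it alone. Origin: centre of its underside.
- brass_standard: loose brass reference cylinder, 28 mm diameter, 22 mm high, on the table; leave it alone. Origin: centre of its underside.
- microscope: fixed microscope post stand. Origin: centre of the base plate's underside; its front (-x) is turned to the robot's left. Base 260 (x) by 220 (y) by 18 mm; on it an XY stage and a grey fixture plate, x -125 to +35, y -65 to +65 mm, top 72 mm above the table. Two micrometer heads stick out at -y below the plate, to y = -106 mm. Post: 32 mm diameter, 438 mm high, at x = +95 mm.
- lens_head: lens, camera and bracket on the post; origin and axes as the microscope. Upright barrel, 22 mm radius, straight above the seat, its front 202 mm above the table (105 mm above a seated sample's top); 30 mm radius from 290 to 324 mm; camera on top to 433 mm. An upright gripper over the seat hits it: a tool tilted 35 to 50 degrees, leaning back to the microscope's -x, passes.
- seat (a point): point on the fixture plate's top midway across the vise, where the centre of the sample's underside lies when clamped; axes as the microscope. The vise's fixed jaw has its face 16 mm in +x of it; jaws are aluminium with black facing, 44 mm wide (y), 14 mm high. Lever open, the gap between the jaws is 38.5 mm (37.4 at lever 0.25), so the middle of the gap is 2 to 3 mm in -x of this point.
- lever_pivot (a point): point on the top of the fixture plate, on the vertical axis of the cam lever, 49.5 mm in -x of the seat; axes as the microscope. The lever's brass cam (30 mm diameter, 7 mm off centre) and hub rise to 30 mm above the plate here.
- cam_lever (a joint): angle of the cam lever, rad: 0 open, the handle pointing to the microscope's front (-x); grows clockwise seen from above to 1.571 at the end stop, the handle pointing to +y of the microscope, the vise shut. Starts between 0 and 0.25. Stays where it is left; a push of 2 to 4 N on the handle moves it.
- lever_handle: handle of the vise's cam lever: a level red round bar, 16 mm diameter, on a 9 mm steel arm. Origin: on the bar's axis, 64 mm from the pivot axis, 31 mm above the fixture plate; the bar reaches from 34 to 86 mm from the pivot axis. Its x axis points along the bar to the pivot.
- moving_jaw: sliding jaw of the vise, 12 mm thick (x), 44 mm wide, 14 mm high. Origin: middle of its face's lower edge, on the fixture plate; axes as the microscope, the sample lies on its +x side. The cam drives it: it moves 4.46 mm per rad of the lever, 7 mm in all, towards the fixed jaw, slides the sample against that and clamps it in about the last 0.1 rad.
There are look-alikes about, which are no part of the job. Of the things that look like the sample, the largest one is meant.

How it is judged:
On the way, in this order (a step that is already met when the one before it is completed fails the run):
1. the sample stands on the fixture plate between the vise's jaws, let go, the lever still open (x of sample in the frame of seat between -0.008 and 0.002 m and y of sample in the frame of seat between -0.014 and 0.014 m and z of sample in the frame of seat between -0.002 and 0.002 m and angle between sample's own z axis and vertical below 0.08 rad and contact force between sample and the fingers below 0.05 N and linear speed of sample below 0.02 m/s and value of joint cam_lever below 0.7 rad), for 0.1 s.
2. the lever is at its end stop and the jaws press on the sample (value of joint cam_lever above 1.5 rad and contact force between moving_jaw and sample above 1 N), for 0.2 s.
At the end, for the whole second after the job is handed in: Lever at its end stop (beyond 1.50 of 1.571 rad); the sliding jaw presses the green sample with over 1 N; the sample is at rest on the fixture plate, polished face up within 0.05 rad, its centre within 2 mm of the seat across the jaws and in height, 14 mm along them (all of step 2 and x of sample in the frame of seat between -0.002 and 0.002 m and y of sample in the frame of seat between -0.014 and 0.014 m and z of sample in the frame of seat between -0.002 and 0.002 m and angle between sample's own z axis and vertical below 0.05 rad and linear speed of sample below 0.01 m/s); the robot touches nothing.
It fails at once if the lens or camera is touched (over 1 N) (contact force between lens_head and anything else above 1 N).
It fails at once if the sample is dropped from more than about 1 cm (linear speed of sample above 0.45 m/s and contact force between sample and anything else below 0.02 N).
It fails at once if the lever is forced (over 40 N) (contact force between lever_handle and the fingers above 40 N).
It fails at once if another sample is moved by more than 8 mm (distance of any of mount_black, mount_orange from where it was at the start of the episode above 0.008 m).
It fails at once if the swab cup or the brass standard is moved by more than 10 mm (distance of any of swab_cup, brass_standard from where it was at the start of the episode above 0.01 m).
It also fails if it takes over 61 s, if anything falls off the work surface, if the arm or the gripper's body presses on something with over 40 N, if the wrist force passes 120 N, or if a joint passes its speed limit or range.

## Robot

A 6-joint arm with a two-finger parallel gripper is mounted at the origin on the work surface. World frame = base frame: x ahead of the robot, y to its left, z up, the work surface at z = 0. Lengths are in m, angles in rad, forces in N, time in s.
With the tool pointing down it reaches from about 0.25 to 0.725 m from the base axis. Payload 4 kg.
Tool frame: the origin (TCP) lies on the front face of the gripper's body, between the roots of the fingers; the fingertips stand 73 mm ahead of it and the grasp point (between the pads) lies bot.tcp_to_grasp ahead of it (bot.tcp_to_grasp is the distance from the TCP to the grasp point, in m); z points along the fingers, y is the line along which they close (so a half turn about z gives the same grasp; the last joint's range is limited). The gripper opens to 85 mm and grips with 20 to 120 N. Pads are 22 mm wide; open, the fingers measure 114 mm over their backs; the gripper's body (76 mm by 85 mm) begins 54 mm behind the grasp point. The pads swing forward as they close: fully open they stand 13 mm farther back than shut.
Start: joints at [1.107, 0.241, 0.005, 1.335, 0, 1.571], TCP at [0.224, 0.447, 0.304] pointing down, gripper open.
Joint ranges: [-2.72, 2.72], [-1.05, 1.87], [-1.09, 1.28], [-1.99, 2.15], [-1.42, 1.44], [-3.14, 3.14]. Speed limits (rad/s): [2.79, 2.79, 3.14, 3.14, 3.14, 3.14].

## Interface

Orientations are given as a unit quaternion [x, y, z, w].
In Python, from workcell import bot gives the robot as it stands.
- The arm moves only by the shell command python3 -m jog 'ROWS' [OPENING]. ROWS is JSON, one flat list of numbers, 6 for each row, row after row: the shift along the world's x, y, z scaled (see below), then the turn, a rotation vector about the world's x, y, z scaled (see below). In form: [tx, ty, tz, wx, wy, wz, tx, ty, tz, wx, wy, wz, ...]. A call has 1 to 10 rows; each row is the pose to reach, as a shift and turn from the pose commanded when the call began; what a row does not reach only later rows make up. The controller multiplies each number of a shift by 800 mm and each number of a turn by 2 rad. A row lasts 1/12 s, in which the tool goes at most 41.7 mm and 7.16 degrees, less where a joint would pass 70% of its speed; a pose out of reach is approached as far as the arm can. A call with a number of a shift or a turn outside -1 to 1 is refused whole. A call with a gripper value outside its range is refused whole. OPENING is the opening, from -1 (shut) to 1 (fully open), set as the call begins (- or left out, the last holds). The fingers move at their own pace and stop on an object; the grip force is fixed at half the most. Time passes only in rows, so rows that repeat a pose let the fingers close. It gives the time, the measured TCP pose, the force, the opening and the grip force at its end, in the units of the state.
- bot.get_obs(): the state, without advancing time (a new reading comes with each control period).
- bot.camera(name): name is "side" or "top" or "wrist"; returns (picture, depth): 384x512x3 uint8, red, green, blue; 384x512 float32, m along the optical axis (not along the pixel's ray), 0 where there is no reading.
- bot.calibration(name): a dict with "intrinsics" (3x3 intrinsics, pixels), "pose" (4x4, takes a point from camera to world coordinates). Camera axes: x right, y up, looking along -z (the intrinsics and any distortion apply to the point x, -y, -z); pixel columns grow to the right and rows downward; lengths in m; the calibration is good to about 2 mm. The wrist camera is an equidistant fisheye: a pixel r from the principal point sees the ray r / f radians off the axis. A picture is of the moment at which its call begins: read the wrist's pose just before it. calibration takes no time and is no camera call; for the wrist camera it gives the pose at the moment of the call.
- bot.job_done(): hands the job in; it is judged then, once.
Trained networks look in the newest picture that a camera, given by its name, has taken for a name from the list of things; names that differ only in an ending like _2 or _b are one class to them, and where a whole thing is asked for, a point or a joint stands for the part that bears it (a point fixed in the world has none). Each returns a list of dicts, best first, with "confidence" (0 to 1); they miss things now and then, are a little off and sometimes report something else, mostly with a low value. They report only what shows in the picture. A call takes as long as a camera call. They do not tell look-alikes from the thing itself.
- bot.find_in(label, camera): "at" ([x, y, z] in m, in the coordinates of the camera as it stood for that picture, good to about 4 mm: the middle of the surface that is visible of it).
- bot.tip_of(label, camera): "at" ([x, y, z] in m, in the coordinates of the camera as it stood for that picture, good to about 4 mm: a listed point, or the origin of a listed thing).
The state is a dict: "clock": time; "joint_pos": joint angles; "joint_vel": joint speeds; "tau": joint torques, N m; "eef_pos": TCP position; "tool_rot": TCP orientation; "ft_force": force on the tool from outside, world axes, zero at the start; "ft_torque": the same for the moment, N m; "grip_width": finger opening in m; "grasp_force": force on a finger pad.
Only numpy, scipy, OpenCV 4.12 (cv2) and the standard library are available. Lean on these libraries where they do the work, as an engineer would, in place of code of your own. Each camera call takes 0.05 s, during which the arm holds its last target. There are 200 camera calls.

## Working session

There is one attempt and no reset: what is moved stays moved. The work goes in short steps, Python scripts to look and compute and a shell command to move; the robot and the scene stay as the last step left them, time stands still between calls to the robot, and variables do not carry over. Pictures are saved under pics/ and viewed, at most 11 in all, crops included, and the job is handed in when it is done.

```bash
ls; mkdir -p pics; cat > h.py <<'E'
import numpy as np, cv2
from workcell import bot
from scipy.spatial.transform import Rotation as R
def w(p,c): 
    T=bot.calibration(c)["pose"]; T=np.array(T); return T[:3,:3]@np.array(p)+T[:3,3]
def pix(P,c):
    C=bot.calibration(c);T=np.array(C["pose"]);K=np.array(C["intrinsics"])
    q=T[:3,:3].T@(np.array(P)-T[:3,3]); q=np.array([q[0],-q[1],-q[2]])
    return (K@q/q[2])[:2]
def pts(c,d):
    C=bot.calibration(c);T=np.array(C["pose"]);K=np.array(C["intrinsics"])
    v,u=np.mgrid[:384,:512]
    q=np.stack([(u-K[0,2])/K[0,0]*d,-(v-K[1,2])/K[1,1]*d,-d],-1)
    return q@T[:3,:3].T+T[:3,3]
E
python3 - <<'E'
from h import *
o=bot.get_obs();print(o["eef_pos"],o["tool_rot"],o["grip_width"],bot.tcp_to_grasp)
ims=[]
for c in("top","side"):
    im,d=bot.camera(c);np.savez(f"{c}.npz",im=im,d=d);ims.append(im)
    cv2.imwrite(f"pics/{c}0.png",cv2.resize(im[:,:,::-1],(800,600),interpolation=cv2.INTER_CUBIC))
    print(c,bot.calibration(c)["pose"])
    for l in["sample","tray","microscope","lens_head","seat","lever_pivot","lever_handle","moving_jaw","swab_cup","brass_standard","mount_black","mount_orange"]:
        for r in bot.tip_of(l,c)[:3]:
            P=w(r["at"],c);print(l,np.round(P,3),round(r["confidence"],2),pix(P,c).round())
E
```

```text
pics
[0.22348574 0.44673619 0.30300357] [ 2.29839404e-01  9.73227996e-01 -1.03224611e-03 -2.23379033e-04] 0.0855352063069974 0.0539
top [[ 0.00405003  0.9802259  -0.1978403   0.40453333]
 [-0.99991089  0.00145293 -0.01327065  0.06928653]
 [-0.01272079  0.19787642  0.98014443  1.04117902]
 [ 0.          0.          0.          1.        ]]
sample [0.523 0.245 0.008] 0.61 [191. 226.]
sample [ 0.555  0.363 -0.001] 0.48 [146. 214.]
sample [ 0.502  0.135 -0.004] 0.39 [234. 235.]
tray [ 0.52   0.248 -0.001] 0.94 [190. 227.]
microscope [ 0.584 -0.201 -0.002] 0.72 [365. 203.]
seat [ 0.597 -0.173  0.071] 0.91 [361. 193.]
seat [ 0.653 -0.073  0.106] 0.59 [321. 166.]
lever_pivot [ 0.613 -0.129  0.07 ] 0.74 [342. 186.]
lever_handle [ 0.654 -0.074  0.104] 0.54 [321. 166.]
moving_jaw [ 0.604 -0.151  0.073] 0.68 [352. 190.]
swab_cup [ 0.726  0.096 -0.002] 0.64 [250. 150.]
swab_cup [ 0.458  0.038 -0.002] 0.44 [272. 252.]
brass_standard [ 0.455  0.039 -0.004] 0.58 [272. 253.]
mount_black [0.447 0.232 0.003] 0.59 [195. 256.]
mount_orange [0.585 0.262 0.006] 0.54 [185. 202.]
side [[-0.9511509   0.22921
[... 257 characters left out ...]
7 [268. 310.]
sample [ 0.503  0.136 -0.001] 0.43 [290. 265.]
tray [ 0.522  0.246 -0.001] 0.78 [265. 312.]
tray [0.592 0.263 0.005] 0.17 [226. 308.]
microscope [ 0.578 -0.199  0.002] 0.72 [295. 145.]
seat [ 0.593 -0.171  0.069] 0.58 [288. 131.]
lever_pivot [ 0.615 -0.129  0.07 ] 0.88 [274. 140.]
lever_handle [ 0.651 -0.079  0.103] 0.54 [252. 141.]
moving_jaw [ 0.612 -0.126  0.068] 0.62 [274. 142.]
moving_jaw [ 0.596 -0.154  0.072] 0.5 [284. 134.]
swab_cup [ 0.724  0.092 -0.003] 0.83 [196. 221.]
swab_cup [ 0.578 -0.2    0.001] 0.7 [295. 145.]
brass_standard [ 0.455  0.044 -0.001] 0.74 [323. 234.]
mount_black [0.451 0.228 0.009] 0.52 [305. 312.]
mount_orange [0.591 0.263 0.004] 0.87 [227. 308.]
```

View pics/top0.png

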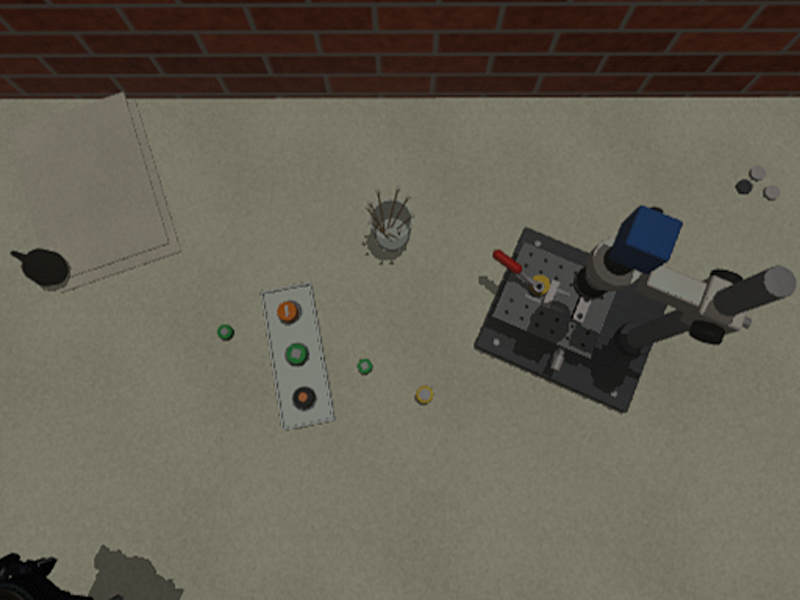

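View pics/side0.png

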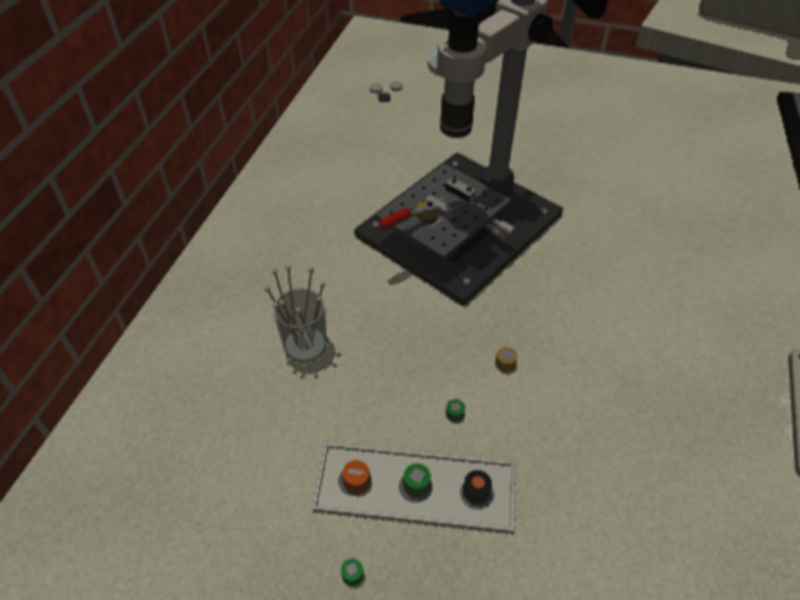

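Top view (800x600 px): the possible samples are the green one in the tray's middle place (296,354), a smaller green one at (225,332) and another at (365,367). The tray one is the largest, so I choose it. The lever at (507,261) is nearly open, and the vise is at about (565,295). Next: refine the poses and check the choice in a crop.

```bash
python3 - <<'E'
from h import *
for c in("top","side"):
    f=np.load(c+".npz");im,d=f["im"],f["d"];P=pts(c,d)
    hsv=cv2.cvtColor(im,cv2.COLOR_RGB2HSV)
    g=((hsv[...,0]>40)&(hsv[...,0]<85)&(hsv[...,1]>110)&(d>0)).astype(np.uint8)
    n,l,s,_=cv2.connectedComponentsWithStats(g)
    for i in range(1,n):
        if s[i,4]>15:
            q=P[(l==i)]; t=q[q[:,2]>q[:,2].max()-.006]
            print(c,"green",s[i],(t.min(0)+t.max(0)).round(4)/2,np.ptp(t[:,:2],0).round(3),t[:,2].max().round(3))
    if c=="top":
        m=(P[...,2]>.013)&(P[...,2]<.022)&(P[...,0]>.4)&(P[...,1]<-.02)&(P[...,1]>-.4)&(d>0)
        m=cv2.morphologyEx(m.astype(np.uint8),cv2.MORPH_OPEN,np.ones((3,3)))>0
        print("base",cv2.minAreaRect(P[m][:,:2].astype(np.float32)*1000), np.median(P[m][:,2]))
    m=(P[...,2]>.067)&(P[...,2]<.077)&(P[...,0]>.45)&(P[...,0]<.72)&(P[...,1]<-.04)&(P[...,1]>-.3)&(d>0)
    m=cv2.morphologyEx(m.astype(np.uint8),cv2.MORPH_OPEN,np.ones((3,3)))>0
    print(c,"plate",cv2.minAreaRect(P[m][:,:2].astype(np.float32)*1000), np.median(P[m][:,2]))
    m=(((hsv[...,0]<8)|(hsv[...,0]>172))&(hsv[...,1]>150)&(hsv[...,2]>60)&(P[...,2]>.095)&(P[...,2]<.13)&(P[...,0]<.75)&(d>0))
    q=P[m];print(c,"handle",len(q),q.mean(0).round(4),q.min(0).round(3),q.max(0).round(3),np.rad2deg(np.arctan2(*np.linalg.eigh(np.cov(q[:,:2].T))[1][::-1,1])))
im=np.load("side.npz")["im"];cv2.imwrite("pics/crop1.png",cv2.resize(im[280:384,190:340,::-1],(750,520),interpolation=cv2.INTER_CUBIC))
E
```

```text
top green [139 208  11   9  46] [0.55645 0.365   0.02055] [0.021 0.02 ] 0.024
top green [183 220  14  13  92] [0.51875 0.24455 0.0319 ] [0.028 0.028] 0.035
top green [229 230   9   9  42] [0.5015  0.13685 0.0189 ] [0.02 0.02] 0.022
base ((581.5654296875, -201.09764099121094), (260.1600341796875, 220.525146484375), 66.09392547607422) 0.017749371342268838
top plate ((599.4351806640625, -159.83729553222656), (160.30081176757812, 131.14846801757812), 66.27476501464844) 0.07178811708774269
top handle 109 [ 0.6498 -0.0813  0.1096] [ 0.634 -0.101  0.105] [ 0.668 -0.062  0.115] 50.760706485430525
side green [286 256  11  12  70] [0.50155 0.1377  0.0189 ] [0.021 0.024] 0.022
side green [259 297  16  17 153] [0.5192  0.24595 0.0294 ] [0.029 0.031] 0.032
side green [219 358  13  16 110] [0.55605 0.36515 0.01825] [0.022 0.022] 0.021
side plate ((586.7398681640625, -188.1204833984375), (226.1756591796875, 131.54891967773438), 65.76642608642578) 0.071653572157725
side handle 105 [ 0.6497 -0.0786  0.1088] [ 0.633 -0.098  0.104] [ 0.667 -0.06   0.112] 50.495801064453666
```

View pics/crop1.png

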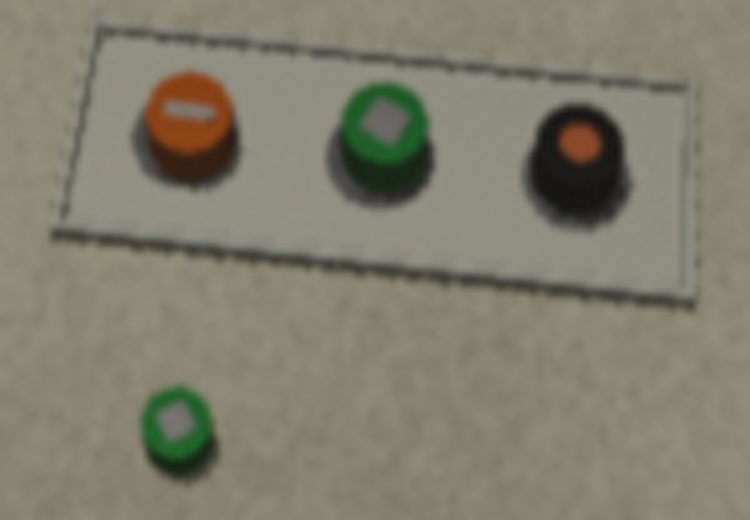

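The crop shows the tray's green sample with its steel square at (385,125), clearly bigger than the stray one at (178,428), so the choice holds. The base-plate fit (260x221 mm) gives the microscope pose precisely.

```bash
cat >> h.py <<'E'
A=np.deg2rad(66.15); MX=-np.array([np.cos(A),np.sin(A),0]); MY=np.array([-MX[1],MX[0],0]); M0=np.array([.5816,-.2011,0])
def mic(x,y,z): return M0+x*MX+y*MY+np.array([0,0,z])
def ori(t,h=None):
    t=np.deg2rad(t); X=MX; z=np.cos(t)*np.array([0,0,-1])+np.sin(t)*X; y=MY; return R.from_matrix(np.stack([np.cross(y,z),y,z],1))
def tcp(G,Rt,off=None): return np.array(G)-(bot.tcp_to_grasp if off is None else off)*Rt.as_matrix()[:,2]
def delta(p,Rt,p0=None,R0=None):
    o=bot.get_obs(); p0=o["eef_pos"] if p0 is None else p0; R0=R.from_quat(o["tool_rot"]) if R0 is None else R0
    v=(Rt*R0.inv()).as_rotvec(); print("shift",((p-p0)/.8).round(4),"turn",(v/2).round(4),"|",np.linalg.norm(p-p0).round(3),np.rad2deg(np.linalg.norm(v)).round(1))
E
python3 - <<'E'
from h import *
Rt=ori(40);print(Rt.as_matrix().round(2),Rt.as_quat())
G=np.array([.519,.245,.0265])-.003*MX
pg=tcp(G,Rt);ph=pg-.09*Rt.as_matrix()[:,2];print(pg,ph)
delta(ph,Rt);delta(ph,ori(0)); delta(ph,ori(40)*R.from_euler('z',180,degrees=True))
E
```

```text
[[ 0.31  0.91 -0.26]
 [ 0.7  -0.4  -0.59]
 [-0.64 -0.   -0.77]] [ 0.78742193  0.51282445 -0.28659815  0.18665284]
[0.53422202 0.27943153 0.0677898 ] [0.55761366 0.33234237 0.1367338 ]
shift [ 0.4174 -0.1436 -0.209 ] turn [-0.3612 -0.13   -0.7279] | 0.391 94.3
shift [ 0.4174 -0.1436 -0.209 ] turn [ 0.     -0.     -0.7616] | 0.391 87.3
shift [ 0.4174 -0.1436 -0.209 ] turn [-0.1316  0.3658  0.773 ] | 0.391 99.1
```

```bash
python3 -m jog '[0.417,-0.144,-0.06,-0.361,-0.13,-0.728,0.417,-0.144,-0.06,-0.361,-0.13,-0.728,0.417,-0.144,-0.06,-0.361,-0.13,-0.728,0.417,-0.144,-0.06,-0.361,-0.13,-0.728,0.417,-0.144,-0.06,-0.361,-0.13,-0.728,0.417,-0.144,-0.06,-0.361,-0.13,-0.728,0.417,-0.144,-0.06,-0.361,-0.13,-0.728,0.417,-0.144,-0.06,-0.361,-0.13,-0.728,0.417,-0.144,-0.06,-0.361,-0.13,-0.728,0.417,-0.144,-0.06,-0.361,-0.13,-0.728]' 0.3
python3 - <<'E'
from h import *
print(bot.get_obs()["joint_pos"])
Rt=ori(40)
G=np.array([.519,.245,.0265])-.003*MX
pg=tcp(G,Rt);ph=pg-.09*Rt.as_matrix()[:,2]
delta(ph,Rt)
E
```

```text
clock: 2.13
eef_pos: [0.5611, 0.3284, 0.2536]
tool_rot: [0.694, 0.666, -0.23, 0.15]
ft_force: [0.1, 0.5, 0.0]
grip_width: 0.0555
grasp_force: 0.0
[ 0.64956825  0.91752143  0.89850583  1.99837566 -0.34373019  2.34000452]
shift [-0.0043  0.0049 -0.146 ] turn [-0.0849 -0.0302 -0.1696] | 0.117 22.0
```

```bash
python3 -m jog '[-0.004,0.005,-0.03,-0.085,-0.03,-0.17,-0.004,0.005,-0.06,-0.085,-0.03,-0.17,-0.004,0.005,-0.1,-0.085,-0.03,-0.17,-0.004,0.005,-0.146,-0.085,-0.03,-0.17,-0.004,0.005,-0.146,-0.085,-0.03,-0.17,-0.004,0.005,-0.146,-0.085,-0.03,-0.17]'
python3 - <<'E'
from h import *
print(bot.get_obs()["joint_pos"])
Rt=ori(40)
G=np.array([.519,.245,.0265])-.003*MX
pg=tcp(G,Rt);ph=pg-.09*Rt.as_matrix()[:,2]
delta(ph,Rt);delta(pg,Rt)
im,d=bot.camera("wrist");cv2.imwrite("pics/w1.png",im[:,:,::-1])
for r in bot.find_in("sample","wrist")[:3]:print(w(r["at"],"wrist"),r["confidence"])
for r in bot.tip_of("sample","wrist")[:3]:print(w(r["at"],"wrist"),r["confidence"])
E
```

```text
clock: 2.63
eef_pos: [0.5531, 0.3351, 0.1363]
tool_rot: [0.783, 0.518, -0.289, 0.186]
ft_force: [-0.3, -0.1, 1.3]
grip_width: 0.0556
grasp_force: 0.0
[ 0.65559501  1.13193892  0.96733674  2.04429424 -0.31493558  2.73411102]
shift [ 0.0057 -0.0035  0.0006] turn [ 0.0001 -0.0042 -0.0053] | 0.005 0.8
shift [-0.0236 -0.0696 -0.0856] turn [ 0.0001 -0.0042 -0.0053] | 0.09 0.8
[0.50675117 0.15236999 0.01486141] 0.97
[0.53090501 0.2590979  0.02908697] 0.84
[0.56274723 0.37008519 0.02484021] 0.71
[0.50474972 0.14188722 0.00554334] 0.98
[0.56207485 0.36873698 0.00994647] 0.92
[0.52694423 0.25041378 0.01117903] 0.68
```

View pics/w1.png

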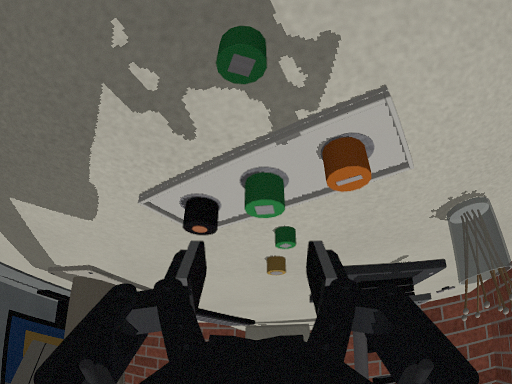

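The wrist view shows the tray sample at (265,193), in line between the fingers at (190,275) and (320,275), with the black and orange samples well outside them. I advance along the tool axis.

```bash
python3 -m jog '[-0.001,-0.018,-0.022,0,-0.003,-0.004,-0.008,-0.035,-0.043,0,-0.004,-0.005,-0.015,-0.052,-0.064,0,-0.004,-0.005,-0.019,-0.06,-0.075,0,-0.004,-0.005,-0.022,-0.067,-0.0853,0,-0.004,-0.005,-0.022,-0.067,-0.0853,0,-0.004,-0.005]'
python3 - <<'E'
from h import *
Rt=ori(40)
G=np.array([.5205,.247,.0265])-.003*MX
delta(tcp(G,Rt),Rt)
im,d=bot.camera("side");cv2.imwrite("pics/s2.png",cv2.resize(im[230:360,180:340,::-1],(800,650))[:600])
E
```

```text
clock: 3.28
eef_pos: [0.5368, 0.2818, 0.0734]
tool_rot: [0.789, 0.513, -0.282, 0.186]
ft_force: [0.0, 0.1, -0.2]
grip_width: 0.0554
grasp_force: 0.0
shift [-0.0013 -0.0005 -0.0071] turn [-0.0028  0.004   0.0003] | 0.006 0.6
```

View pics/s2.png

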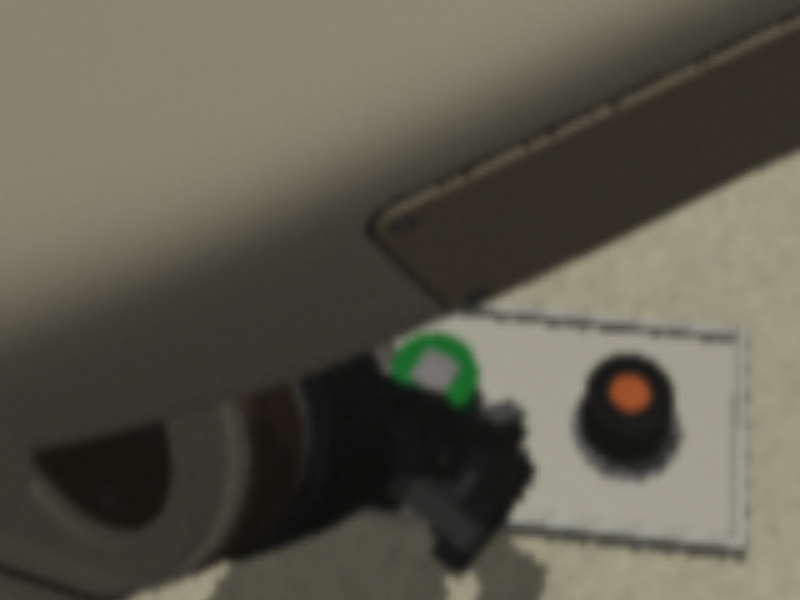

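Side crop: the green sample at (435,370) sits between the fingers, and the black sample at (630,415) is clear of them. The last few mm down, then close.

```bash
python3 -m jog '[-0.001,0,-0.004,-0.001,0.002,0,-0.001,0,-0.004,-0.001,0.002,0,-0.001,0,-0.004,-0.001,0.002,0]'; python3 -m jog '[0,0,0,0,0,0,0,0,0,0,0,0,0,0,0,0,0,0,0,0,0,0,0,0,0,0,0,0,0,0,0,0,0,0,0,0,0,0,0,0,0,0]' -1
```

```text
clock: 3.58
eef_pos: [0.5362, 0.2832, 0.0688]
tool_rot: [0.788, 0.513, -0.284, 0.186]
ft_force: [0.0, -0.3, -0.8]
grip_width: 0.0557
grasp_force: 0.0
clock: 4.17
eef_pos: [0.5359, 0.2827, 0.0682]
tool_rot: [0.788, 0.513, -0.285, 0.186]
ft_force: [0.7, 2.9, 6.2]
grip_width: 0.03
grasp_force: 59.7
```

```bash
python3 -m jog '[0,0,0.01,0,0,0,0,0,0.04,0,0,0,0,0,0.09,0,0,0,0,0,0.15,0,0,0,0,0,0.2,0,0,0,0,0,0.2,0,0,0,0,0,0.2,0,0,0]'
python3 - <<'E'
from h import *
o=bot.get_obs();Rt=R.from_quat(o["tool_rot"]).as_matrix();g=o["eef_pos"]+bot.tcp_to_grasp*Rt[:,2];print(g,o["grip_width"],o["joint_pos"])
ims=[]
for c in("side","top","wrist"):
    im,d=bot.camera(c)
    hsv=cv2.cvtColor(im,cv2.COLOR_RGB2HSV)
    if c=="wrist": ims.append(im);continue
    P=pts(c,d)
    q=P[(hsv[...,0]>40)&(hsv[...,0]<85)&(hsv[...,1]>90)&(d>0)&(P[...,2]>.1)]
    if len(q)>5: print(c,len(q),q.min(0).round(4),q.max(0).round(4))
    s=P[(np.linalg.norm(P-g,axis=2)<.045)&(d>0)&(hsv[...,1]<60)&(hsv[...,2]>90)]
    if len(s)>5: print("steel?",len(s),s.mean(0).round(4),s.std(0).round(4))
    ims.append(im)
u,v=pix(g,"side").astype(int);u2,v2=pix(g,"top").astype(int);print(u,v,u2,v2)
f=lambda im,u,v:cv2.resize(im[max(v-40,0):max(v-40,0)+80,u-40:u+40,::-1],(360,360),interpolation=cv2.INTER_CUBIC)
cv2.imwrite("pics/s3.png",np.hstack([f(ims[0],u,v),f(ims[1],u2,v2)]))
cv2.imwrite("pics/w3.png",ims[2][:,:,::-1])
E
```

```text
clock: 4.75
eef_pos: [0.5365, 0.2826, 0.2314]
tool_rot: [0.789, 0.513, -0.282, 0.186]
ft_force: [0.7, -0.5, -1.2]
grip_width: 0.03
grasp_force: 59.4
[0.52280732 0.25115465 0.18983928] 0.03000077905246351 [ 0.61136789  0.93257814  0.80421068  2.05593803 -0.33793985  2.70829744]
side 102 [0.5044 0.2292 0.189 ] [0.5343 0.2814 0.2491]
steel? 46 [0.5196 0.2416 0.1923] [0.0078 0.0032 0.0032]
top 150 [0.3034 0.2299 0.1678] [0.5339 0.2956 0.5793]
steel? 49 [0.5217 0.2466 0.1908] [0.0072 0.005  0.0063]
265 258 173 215
```

View pics/s3.png

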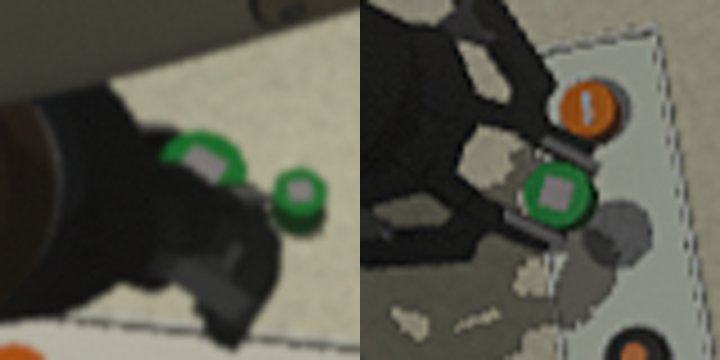

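Held: left (side) the green face at (205,160), right (top) the face at (558,193) between the pads. It looks level; I measure its offset and tilt.

```bash
python3 - <<'E'
from h import *
o=bot.get_obs();Rt=R.from_quat(o["tool_rot"]).as_matrix();g=o["eef_pos"]+bot.tcp_to_grasp*Rt[:,2]
print("tool z heading,tilt",np.rad2deg(np.arctan2(Rt[1,2],Rt[0,2])),np.rad2deg(np.arccos(-Rt[2,2])))
for c in("top","side"):
    im,d=bot.camera(c);P=pts(c,d);hsv=cv2.cvtColor(im,cv2.COLOR_RGB2HSV)
    m=((hsv[...,0]>40)&(hsv[...,0]<85)&(hsv[...,1]>90)&(np.linalg.norm(P-g,axis=2)<.03)).astype(np.uint8)
    cs,_=cv2.findContours(m,0,2);k=max(cs,key=cv2.contourArea);f=np.zeros_like(m);cv2.fillPoly(f,[cv2.convexHull(k)],1)
    f&=(np.linalg.norm(P-g,axis=2)<.03).astype(np.uint8)
    q=P[f>0]
    # steel+inner face plane
    z=np.percentile(q[:,2],70);t=q[abs(q[:,2]-z)<.004]
    for _ in range(3):
        A_=np.c_[t[:,:2]-g[:2],np.ones(len(t))];s=np.linalg.lstsq(A_,t[:,2],rcond=None)[0]
        r=q[:,2]-np.c_[q[:,:2]-g[:2],np.ones(len(q))]@s;t=q[abs(r)<.002]
    st=P[(f>0)&(hsv[...,1]<70)]
    cc,rad=cv2.minEnclosingCircle(t[:,:2].astype(np.float32))
    for nm,p in(("circle",np.array([*cc,t[:,2].mean()])),("steel",st.mean(0))):
        e=p-g;print(c,nm,p.round(4),"rel g: heading %.4f side %.4f z %.4f"%(e@MX,e@MY,e[2]),round(rad,4))
    print("slope",s[:2].round(3),len(t))
E
```

```text
tool z heading,tilt -113.94870139252055 39.996762575733406
top circle [0.518  0.2448 0.1866] rel g: heading 0.0064 side -0.0007 z 0.0021 0.0162
top steel [0.5189 0.2447 0.1868] rel g: heading 0.0060 side 0.0001 z 0.0022 0.0162
slope [-0.013  0.013] 138
side circle [0.5177 0.2428 0.1862] rel g: heading 0.0083 side -0.0002 z 0.0016 0.0152
side steel [0.517  0.2417 0.1863] rel g: heading 0.0096 side -0.0004 z 0.0017 0.0152
slope [0.011 0.049] 152
```

```bash
python3 - <<'E'
from h import *
for c in("top","side"):
    f=np.load(c+".npz");P=pts(c,f["d"]);q=P-M0;x=q@MX*1e3;y=q@MY*1e3;z=P[...,2]*1e3
    m=(f["d"]>0)&(z>82)&(z<89)&(x>-70)&(x<10)&(abs(y)<35)
    print(c,m.sum());h,xe=np.histogram(x[m],np.arange(-70,12,2));print([(int(a),int(b)) for a,b in zip(xe,h) if b])
    for lo,hi in((-70,-40),(-30,10)):
        k=m&(x>lo)&(x<hi)
        if k.sum()>3:print(lo,hi,"x",np.percentile(x[k],[2,10,50,90,98]).round(1),"y",np.percentile(y[k],[2,50,98]).round(1))
    k=(f["d"]>0)&(z>205)&(z<280)&(x>-70)&(x<10)&(abs(y)<35)
    if k.sum()>10:
        s=np.linalg.lstsq(np.c_[2*x[k],2*y[k],np.ones(k.sum())],x[k]**2+y[k]**2,rcond=None)[0];print("barrel c",s[:2],"r",np.sqrt(s[2]+s[0]**2+s[1]**2),k.sum())
E
```

```text
top 216
[(-70, 6), (-68, 8), (-66, 6), (-64, 13), (-62, 15), (-60, 16), (-58, 15), (-56, 16), (-54, 18), (-52, 4), (-16, 6), (-14, 13), (-12, 14), (-10, 12), (-8, 10), (-6, 8), (-4, 11), (-2, 12), (0, 13)]
-70 -40 x [-68.7 -66.4 -58.8 -52.9 -51.5] y [-21.5   1.7  20.4]
-30 10 x [-14.3 -13.5  -7.    0.3   1.6] y [-22.   -2.7  13.7]
barrel c [-30.05954377  -0.0616147 ] r 20.973377120725115 227
side 188
[(-70, 2), (-68, 1), (-66, 2), (-64, 15), (-62, 7), (-60, 12), (-58, 12), (-56, 14), (-54, 10), (-52, 8), (-18, 2), (-16, 7), (-14, 21), (-12, 7), (-10, 18), (-8, 8), (-6, 14), (-4, 6), (-2, 13), (0, 8), (2, 1)]
-70 -40 x [-68.2 -63.2 -57.6 -52.3 -50.6] y [-22.2  -3.7  21.1]
-30 10 x [-15.9 -13.7  -8.2  -0.6   1.8] y [-22.1  -1.8  21. ]
barrel c [-30.91714214  -1.09670159] r 19.141917342429483 667
```

```bash
python3 - <<'E'
from h import *
o=bot.get_obs();Rc=R.from_quat(o["tool_rot"]).as_matrix()
T=np.array(bot.calibration("wrist")["pose"]);print("cam in tool",Rc.T@(T[:3,3]-o["eef_pos"]),"view",Rc.T@-T[:3,2])
Rt=ori(40);z=Rt.as_matrix()[:,2]
p=tcp(mic(-.040,.0003,.0955),Rt)
print("final",p);up=p+[0,0,.02]
delta(up-.095*z,Rt);delta(up,Rt)
E
```

```text
cam in tool [ 0.08438435 -0.00073801 -0.0701262 ] view [-3.27903709e-01 -8.36322281e-04  9.44710780e-01]
final [ 0.61205712 -0.13294931  0.1367898 ]
shift [ 0.1271 -0.4488  0.0053] turn [ 0.0002 -0.0011  0.0001] | 0.373 0.1
shift [ 0.0962 -0.5186 -0.0857] turn [ 0.0002 -0.0011  0.0001] | 0.427 0.1
```

```bash
python3 -m jog '[0.014,-0.05,0.001,0,0,0,0.029,-0.1,0.001,0,0,0,0.042,-0.15,0.001,0,0,0,0.057,-0.2,0.001,0,0,0,0.071,-0.25,0.001,0,0,0,0.085,-0.3,0.001,0,0,0,0.1,-0.35,0.001,0,0,0,0.113,-0.4,0.001,0,0,0,0.127,-0.449,0.001,0,-0.001,0,0.127,-0.449,0.001,0,-0.001,0]'
python3 - <<'E'
from h import *
print(bot.get_obs()["joint_pos"])
Rt=ori(40);z=Rt.as_matrix()[:,2]
p=tcp(mic(-.040,.0003,.0955),Rt)
up=p+[0,0,.0165]
delta(up-.03*z,Rt);delta(up,Rt)
im,d=bot.camera("side");cv2.imwrite("pics/s4.png",cv2.resize(im[60:260,150:410,::-1],(780,600),interpolation=cv2.INTER_CUBIC))
E
```

```text
clock: 5.83
eef_pos: [0.6369, -0.0851, 0.2269]
tool_rot: [0.79, 0.509, -0.287, 0.186]
ft_force: [-1.3, 0.7, -0.1]
grip_width: 0.0299
grasp_force: 59.5
[ 0.0719546   0.80348924  0.56369892  1.71000721 -0.60140824  2.18776228]
shift [-0.0214 -0.0378 -0.0633] turn [0.0005 0.0011 0.0045] | 0.061 0.5
shift [-0.0311 -0.0598 -0.092 ] turn [0.0005 0.0011 0.0045] | 0.091 0.5
```

View pics/s4.png

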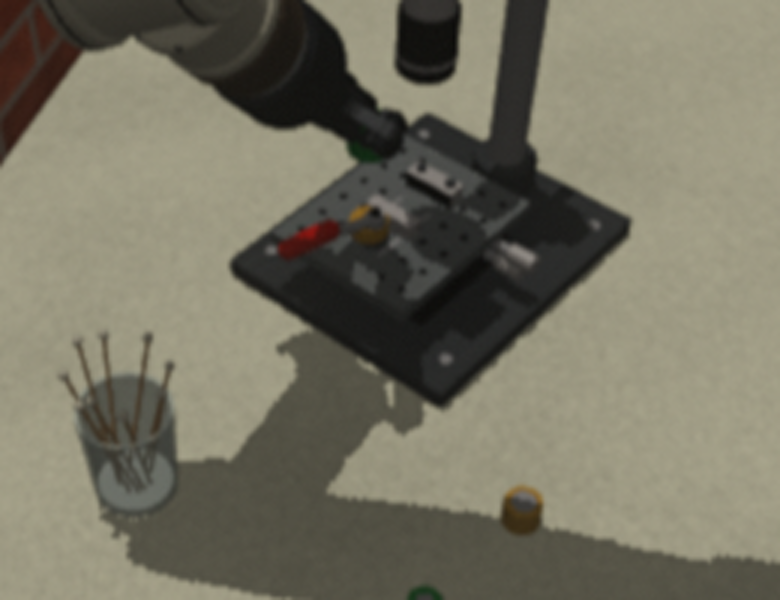

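The side view shows the held sample at (367,150), ahead of the vise (jaws at (435,180) and (390,205)) and below and left of the lens (427,65). I go in slowly.

```bash
python3 -m jog '[-0.007,-0.013,-0.021,0,0,0.002,-0.014,-0.026,-0.042,0,0.001,0.004,-0.0214,-0.0378,-0.0633,0,0.001,0.004,-0.0245,-0.045,-0.073,0,0.001,0.004,-0.028,-0.053,-0.083,0,0.001,0.004,-0.0311,-0.0598,-0.092,0,0.001,0.004,-0.0311,-0.0598,-0.092,0,0.001,0.004,-0.0311,-0.0598,-0.092,0,0.001,0.004]'
python3 - <<'E'
from h import *
Rt=ori(40)
p=tcp(mic(-.040,.0003,.0955),Rt)
delta(p+[0,0,.0165],Rt);delta(p,Rt)
ims=[]
for c in("side","top"):
    im,d=bot.camera(c)
    S=mic(-.033,0,.11);u,v=pix(S,c).astype(int);ims.append(cv2.resize(im[v-35:v+35,u-35:u+35,::-1],(400,400),interpolation=cv2.INTER_CUBIC))
    P=pts(c,d);hsv=cv2.cvtColor(im,cv2.COLOR_RGB2HSV);q=P-M0
    m=(hsv[...,0]>40)&(hsv[...,0]<85)&(hsv[...,1]>80)&(np.linalg.norm(P-S,axis=2)<.04)
    if m.sum()>5:print(c,m.sum(),"x",np.percentile(q[m]@MX,[2,98]).round(4),"y",np.percentile(q[m]@MY,[2,98]).round(4),"z",np.percentile(q[m][:,2],[2,98]).round(4))
cv2.imwrite("pics/s5.png",np.hstack(ims))
E
```

```text
clock: 6.55
eef_pos: [0.6115, -0.1237, 0.1535]
tool_rot: [0.785, 0.517, -0.286, 0.186]
ft_force: [-0.2, 0.5, -0.3]
grip_width: 0.0301
grasp_force: 59.5
shift [ 0.0007 -0.0115 -0.0002] turn [-0.0012 -0.001  -0.0044] | 0.009 0.5
shift [ 0.0007 -0.0115 -0.0209] turn [-0.0012 -0.001  -0.0044] | 0.019 0.5
side 28 x [-0.0606 -0.0492] y [-0.0259 -0.0012] z [0.0926 0.1082]
top 99 x [-0.0577 -0.029 ] y [-0.0163  0.0111] z [0.1045 0.1186]
```

View pics/s5.png

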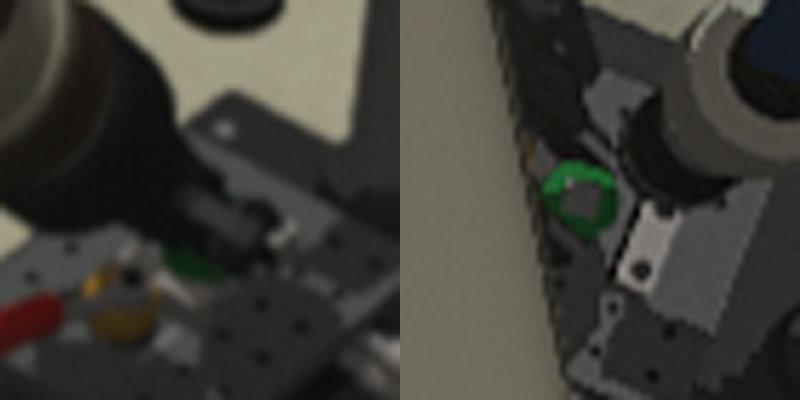

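The sample (top crop, (580,200)) is about 9 mm short of the hover point, with the fixed jaw at (645,245) ahead of it. I finish the hover shift and remeasure.

```bash
python3 -m jog '[0.0007,-0.006,0,0,-0.001,-0.003,0.0007,-0.0115,0,-0.001,-0.001,-0.004,0.0007,-0.0115,0,-0.001,-0.001,-0.004,0.0007,-0.0115,0,-0.001,-0.001,-0.004]'
cat > m.py <<'E'
from h import *
Rt=ori(40)
p=tcp(mic(-.040,.0003,.0955),Rt)
delta(p+[0,0,.0165],Rt);delta(p,Rt)
ims=[]
for c in("side","top"):
    im,d=bot.camera(c)
    S=mic(-.033,0,.11);P=pts(c,d);hsv=cv2.cvtColor(im,cv2.COLOR_RGB2HSV);q=P-M0
    m=(hsv[...,0]>40)&(hsv[...,0]<85)&(hsv[...,1]>80)&(np.linalg.norm(P-S,axis=2)<.04)
    if m.sum()<5: continue
    z=np.percentile(q[m][:,2],90);k=np.zeros(m.shape,np.uint8);cv2.fillPoly(k,[cv2.convexHull(np.argwhere(m)[:,::-1].astype(np.int32))],1)
    k=(k>0)&(abs(q[...,2]-z)<.004)
    print(c,k.sum(),"x",np.percentile(q[k]@MX,[1,50,99]).round(4),"y",np.percentile(q[k]@MY,[1,50,99]).round(4),"z",np.percentile(q[k][:,2],[2,50,98]).round(4))
E
python3 m.py
```

```text
clock: 6.98
eef_pos: [0.6131, -0.1342, 0.1551]
tool_rot: [0.788, 0.512, -0.285, 0.188]
ft_force: [-0.5, 0.6, 0.8]
grip_width: 0.0299
grasp_force: 59.5
shift [-0.0013  0.0016 -0.0023] turn [-0.      0.0021  0.0003] | 0.002 0.2
shift [-0.0013  0.0016 -0.0229] turn [-0.      0.0021  0.0003] | 0.018 0.2
side 7 x [-0.0505 -0.0469 -0.044 ] y [-0.0113 -0.0045 -0.001 ] z [0.1007 0.1022 0.1051]
top 97 x [-0.0477 -0.0353 -0.0194] y [-0.0125  0.0004  0.0153] z [0.1145 0.1166 0.1193]
```

```bash
python3 -m jog '[0,0,-0.006,0,0.001,0,0,0,-0.012,0,0.002,0,0,0,-0.017,0,0.002,0,0,0,-0.021,0,0.002,0,0,0,-0.021,0,0.002,0,0,0,-0.021,0,0.002,0,0,0,-0.021,0,0.002,0]'; python3 m.py
```

```text
clock: 7.67
eef_pos: [0.613, -0.1339, 0.1381]
tool_rot: [0.787, 0.513, -0.287, 0.187]
ft_force: [0.3, 0.1, 0.0]
grip_width: 0.0299
grasp_force: 59.5
shift [-0.0012  0.0011  0.019 ] turn [ 0.     -0.0002 -0.    ] | 0.015 0.0
shift [-0.0012  0.0011 -0.0016] turn [ 0.     -0.0002 -0.    ] | 0.002 0.0
side 2 x [-0.0543 -0.0376 -0.0209] y [-0.0217 -0.0113 -0.0008] z [0.0982 0.0988 0.0995]
top 110 x [-0.0476 -0.033  -0.0189] y [-0.0127  0.0009  0.015 ] z [0.0976 0.0994 0.103 ]
```

```bash
python3 -m jog '[0,0,-0.001,0,0,0,0,0,-0.0015,0,0,0,0,0,-0.0015,0,0,0]'; python3 -m jog '[0,0,-0.0012,0,0,0,0,0,-0.0012,0,0,0,0,0,-0.0012,0,0,0]'
```

```text
clock: 8.02
eef_pos: [0.6129, -0.1338, 0.1369]
tool_rot: [0.787, 0.513, -0.287, 0.187]
ft_force: [0.4, 0.0, -0.7]
grip_width: 0.0297
grasp_force: 59.5
clock: 8.27
eef_pos: [0.613, -0.1339, 0.1361]
tool_rot: [0.787, 0.513, -0.287, 0.187]
ft_force: [-0.5, -0.2, 0.4]
grip_width: 0.0301
grasp_force: 59.7
```

```bash
python3 -m jog '[0,0,-0.0008,0,0,0,0,0,-0.0008,0,0,0]'; python3 -m jog '[0,0,-0.0008,0,0,0,0,0,-0.0008,0,0,0]';python3 m.py
```

```text
clock: 8.43
eef_pos: [0.6131, -0.1339, 0.136]
tool_rot: [0.787, 0.513, -0.287, 0.187]
ft_force: [-1.1, 0.8, 4.2]
grip_width: 0.0303
grasp_force: 59.9
clock: 8.6
eef_pos: [0.613, -0.1339, 0.136]
tool_rot: [0.787, 0.513, -0.287, 0.187]
ft_force: [-1.2, 1.8, 8.1]
grip_width: 0.0299
grasp_force: 60.0
shift [-0.0012  0.0011  0.0216] turn [ 0.0005  0.     -0.0004] | 0.017 0.1
shift [-0.0012  0.0011  0.001 ] turn [ 0.0005  0.     -0.0004] | 0.002 0.1
top 111 x [-0.0479 -0.0325 -0.0188] y [-0.0119  0.0016  0.0158] z [0.0951 0.097  0.1007]
```

Seated: the contact force is 8 N up and the top face is at 0.097 m. I release it.

```bash
python3 -m jog '[0,0,0.0008,0,0,0,0,0,0.0008,0,0,0,0,0,0.0008,0,0,0,0,0,0.0008,0,0,0,0,0,0.0008,0,0,0]' 0.2
python3 - <<'E'
from h import *
z=ori(40).as_matrix()[:,2];print("back 100mm",(-.1*z/.8).round(4))
E
python3 m.py
```

```text
clock: 9.12
eef_pos: [0.6128, -0.1339, 0.1348]
tool_rot: [0.787, 0.513, -0.287, 0.186]
ft_force: [0.7, -0.5, 0.2]
grip_width: 0.0515
grasp_force: 0.0
back 100mm [0.0325 0.0735 0.0958]
shift [-0.001   0.0012  0.0231] turn [-0.0001 -0.0005  0.    ] | 0.019 0.1
shift [-0.001   0.0012  0.0025] turn [-0.0001 -0.0005  0.    ] | 0.002 0.1
top 115 x [-0.0463 -0.033  -0.0207] y [-0.0145  0.0001  0.0141] z [0.0952 0.097  0.1002]
```

```bash
python3 -m jog '[0.002,0.004,0.006,0,0,0,0.006,0.013,0.018,0,0,0,0.013,0.029,0.038,0,0,0,0.02,0.044,0.058,0,0,0,0.0265,0.06,0.078,0,0,0,0.0325,0.0735,0.0958,0,0,0,0.0325,0.0735,0.0958,0,0,0]'
python3 m.py; python3 - <<'E'
from h import *
import numpy as np
P0=mic(-.0795,0,.103)
for c in("side","top"):
    im,d=bot.camera(c);P=pts(c,d);hsv=cv2.cvtColor(im,cv2.COLOR_RGB2HSV)
    m=((hsv[...,0]<8)|(hsv[...,0]>172))&(hsv[...,1]>150)&(hsv[...,2]>50)&(np.linalg.norm(P-P0,axis=2)<.1)
    q=P[m]-P0
    if m.sum()>10:print(c,m.sum(),"lever",np.arctan2(q@MY,-(q@MX)).mean().round(3),"r",np.hypot(q@MX,q@MY).min().round(3),np.hypot(q@MX,q@MY).max().round(3))
# push geometry: finger centre positions at mic coords for lever angle a, r=.062, offset .0235 ccw side
for a in np.arange(.2,1.6,.2):
    r=.062;h=np.array([-np.cos(a),np.sin(a)]);t=np.array([np.sin(a),np.cos(a)])
    print(round(a,2),(np.array([-.0795,0])+r*h-.02*t).round(4))
E
```

```text
clock: 9.8
eef_pos: [0.641, -0.0727, 0.2154]
tool_rot: [0.788, 0.514, -0.284, 0.188]
ft_force: [0.2, -0.3, 0.8]
grip_width: 0.0512
grasp_force: 0.0
shift [-0.0362 -0.0753 -0.0776] turn [-0.0003  0.003  -0.0015] | 0.091 0.4
shift [-0.0362 -0.0753 -0.0983] turn [-0.0003  0.003  -0.0015] | 0.103 0.4
side 104 x [-0.0493 -0.0355 -0.0192] y [-0.0155 -0.0014  0.0133] z [0.0938 0.0965 0.0983]
top 138 x [-0.0488 -0.0342 -0.0193] y [-0.0154 -0.0002  0.0147] z [0.0944 0.0965 0.0998]
side 123 lever 0.222 r 0.036 0.085
0.2 [-0.1442 -0.0073]
0.4 [-0.1444  0.0057]
0.6 [-0.142   0.0185]
0.8 [-0.137   0.0305]
1.0 [-0.1298  0.0414]
1.2 [-0.1206  0.0505]
1.4 [-0.1097  0.0577]
```

The sample stands level at seat x ≈ -3.5 mm, y ≈ 0, clear of the fingers, and the lever is at 0.22. Now the lever push, with the fingers shut and a 15° tilt.

```bash
cat >> h.py <<'E'
RT=ori(15); ZT=RT.as_matrix()[:,2]
def tipc(x,y,z): return mic(x,y,z)-.073*ZT
def lev(a,r=.060,e=0):
    s=8e-3+11e-3*np.sin(a)+14.5e-3*np.cos(a)-e
    return np.array([-.0795-r*np.cos(a)-s*np.sin(a), r*np.sin(a)-s*np.cos(a)])
E
python3 - <<'E'
from h import *
delta(tipc(-.140,-.032,.15),RT)
E
```

```text
shift [-0.0272  0.0409  0.0122] turn [ 0.1996 -0.0893  0.    ] | 0.04 25.1
```

```bash
python3 -m jog '[-0.01,0.02,0.02,0.1,-0.045,0,-0.02,0.035,0.02,0.15,-0.067,0,-0.027,0.041,0.012,0.2,-0.089,0,-0.027,0.041,0.012,0.2,-0.089,0,-0.027,0.041,0.012,0.2,-0.089,0,-0.027,0.041,0.012,0.2,-0.089,0]' -1
python3 - <<'E'
from h import *
delta(tipc(-.140,-.032,.088),RT)
print(bot.get_obs()["joint_pos"].round(2))
p0=tipc(-.140,-.032,.088)
for a in(.1,.3,.5,.7,.9,1.1,1.3,1.5,1.571):print(a,((tipc(*lev(a),.088)-p0)/.8).round(4))
E
```

```text
clock: 10.5
eef_pos: [0.6163, -0.0438, 0.2213]
tool_rot: [0.831, 0.54, -0.11, 0.071]
ft_force: [-0.3, 0.5, 0.3]
grip_width: 0.0001
grasp_force: 0.0
shift [ 0.0003  0.0012 -0.0785] turn [ 0.0003 -0.0002  0.0012] | 0.063 0.1
[ 0.02  0.59  0.3   1.39 -0.24  2.02]
0.1 [ 0.0175 -0.0056  0.    ]
0.3 [ 0.0316 -0.0082  0.    ]
0.5 [ 0.0457 -0.0139  0.    ]
0.7 [ 0.059 -0.023  0.   ]
0.9 [ 0.0705 -0.0355  0.    ]
1.1 [ 0.0792 -0.0508  0.    ]
1.3 [ 0.0843 -0.0684  0.    ]
1.5 [ 0.085  -0.0872  0.    ]
1.571 [ 0.0842 -0.094   0.    ]
```

Descend, then a first part of the push.

```bash
python3 -m jog '[0,0.001,-0.03,0,0,0.001,0,0.001,-0.06,0,0,0.001,0,0.001,-0.078,0,0,0.001,0,0.001,-0.078,0,0,0.001,0,0.001,-0.078,0,0,0.001]'
python3 -m jog '[0.009,-0.003,0,0,0,0,0.0175,-0.0056,0,0,0,0,0.025,-0.007,0,0,0,0,0.0316,-0.0082,0,0,0,0,0.039,-0.011,0,0,0,0,0.0457,-0.0139,0,0,0,0,0.0457,-0.0139,0,0,0,0]'
cat > l.py <<'E'
from h import *
o=bot.get_obs();Rc=R.from_quat(o["tool_rot"]).as_matrix();t=o["eef_pos"]+.073*Rc[:,2]-M0
print("tip mic",t@MX,t@MY,t[2])
P0=mic(-.0795,0,.103)
for c in("side","top"):
    im,d=bot.camera(c);P=pts(c,d);hsv=cv2.cvtColor(im,cv2.COLOR_RGB2HSV)
    m=((hsv[...,0]<8)|(hsv[...,0]>172))&(hsv[...,1]>150)&(hsv[...,2]>40)&(np.linalg.norm(P-P0,axis=2)<.1)
    q=P[m]-P0
    if m.sum()>6:print(c,m.sum(),"lever",np.arctan2(q@MY,-(q@MX)).mean().round(3),"r",np.hypot(q@MX,q@MY).min().round(3),np.hypot(q@MX,q@MY).max().round(3))
E
python3 l.py
```

```text
clock: 10.92
eef_pos: [0.6167, -0.0413, 0.1572]
tool_rot: [0.83, 0.542, -0.111, 0.07]
ft_force: [0.1, -0.2, -0.1]
grip_width: 0.0005
grasp_force: 0.0
clock: 11.5
eef_pos: [0.6547, -0.0531, 0.159]
tool_rot: [0.831, 0.542, -0.108, 0.071]
ft_force: [-0.0, -1.0, 0.8]
grip_width: 0.0007
grasp_force: 0.3
tip mic -0.14619045657163302 0.0071096927767354216 0.08846800700991861
side 11 lever 0.274 r 0.042 0.092
```

```bash
python3 -m jog '[0.007,-0.004,0,0,0,0,0.0133,-0.009,0,0,0,0,0.019,-0.015,0,0,0,0,0.0248,-0.0216,0,0,0,0,0.0248,-0.0216,0,0,0,0]'
python3 l.py; python3 - <<'E'
from h import *
im,d=bot.camera("side");u,v=pix(mic(-.09,0.02,.1),"side").astype(int)
cv2.imwrite("pics/s6.png",cv2.resize(im[v-50:v+50,u-65:u+65,::-1],(780,600),interpolation=cv2.INTER_CUBIC))
E
```

```text
clock: 12.02
eef_pos: [0.6748, -0.0711, 0.1589]
tool_rot: [0.831, 0.541, -0.108, 0.072]
ft_force: [-0.9, 0.3, -0.7]
grip_width: 0.0003
grasp_force: 0.4
tip mic -0.1378170051391942 0.03281784426037489 0.08831489943187888
```

View pics/s6.png

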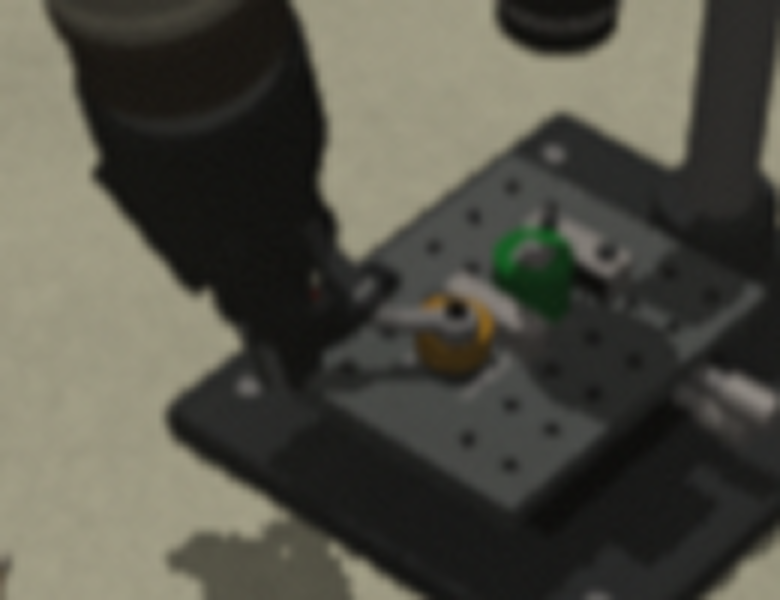

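The side crop shows the lever arm at (400,320) turning with the finger, the sample at (535,265) standing between the jaws, and the hand well below the lens. I push on.

```bash
python3 -m jog '[0.0045,-0.0075,0,0,0,0,0.0087,-0.0153,0,0,0,0,0.0115,-0.024,0,0,0,0,0.0138,-0.0329,0,0,0,0,0.0138,-0.0329,0,0,0,0]'
python3 -m jog '[0.0005,-0.006,0,0,0,0,0.001,-0.011,0,0,0,0,0.001,-0.011,0,0,0,0]'
python3 l.py; python3 m.py
```

```text
clock: 12.58
eef_pos: [0.6852, -0.098, 0.159]
tool_rot: [0.831, 0.541, -0.108, 0.072]
ft_force: [0.7, 0.6, -1.4]
grip_width: -0.0002
grasp_force: 0.3
clock: 12.83
eef_pos: [0.6856, -0.1059, 0.159]
tool_rot: [0.831, 0.542, -0.109, 0.071]
ft_force: [0.4, 0.6, -0.9]
grip_width: -0.0
grasp_force: 0.4
tip mic -0.11030281315153179 0.0566579274438467 0.08846201037649935
side 22 lever 0.831 r 0.036 0.063
shift [-0.0922 -0.0342 -0.0075] turn [-0.1996  0.089  -0.001 ] | 0.079 25.0
shift [-0.0922 -0.0342 -0.0281] turn [-0.1996  0.089  -0.001 ] | 0.082 25.0
side 105 x [-0.0463 -0.0324 -0.0146] y [-0.0147 -0.0007  0.0145] z [0.0938 0.0965 0.0985]
```

```bash
python3 -m jog '[-0.001,-0.0023,0,0,0,0,-0.002,-0.0046,0,0,0,0,-0.003,-0.0069,0,0,0,0,-0.004,-0.0092,0,0,0,0,-0.004,-0.0092,0,0,0,0]'
python3 -m jog '[-0.001,-0.0023,0,0,0,0,-0.002,-0.0046,0,0,0,0,-0.002,-0.0046,0,0,0,0]'
python3 l.py; python3 m.py
```

```text
clock: 13.45
eef_pos: [0.6825, -0.1126, 0.1594]
tool_rot: [0.83, 0.542, -0.108, 0.072]
ft_force: [2.7, 1.2, -0.5]
grip_width: -0.0002
grasp_force: 0.9
clock: 13.7
eef_pos: [0.6807, -0.1164, 0.1592]
tool_rot: [0.83, 0.542, -0.108, 0.071]
ft_force: [1.4, 1.7, 0.2]
grip_width: -0.0
grasp_force: 0.9
tip mic -0.09872353206808367 0.05654982670179651 0.08865906245634747
side 19 lever 0.913 r 0.036 0.054
shift [-0.0856 -0.0208 -0.0073] turn [-0.1999  0.0884 -0.0009] | 0.071 25.1
shift [-0.0856 -0.0208 -0.0279] turn [-0.1999  0.0884 -0.0009] | 0.074 25.1
side 108 x [-0.0447 -0.031  -0.0151] y [-0.0154 -0.0006  0.0147] z [0.094  0.0964 0.0987]
```

```bash
for i in 1; do python3 -m jog '[-0.001,-0.0023,0,0,0,0,-0.002,-0.0046,0,0,0,0,-0.002,-0.0046,0,0,0,0]'; done
python3 -m jog '[-0.001,-0.0023,0,0,0,0,-0.001,-0.0023,0,0,0,0,-0.001,-0.0023,0,0,0,0]'
python3 l.py; python3 m.py; python3 - <<'E'
from h import *
im,d=bot.camera("side");u,v=pix(mic(-.09,0.02,.1),"side").astype(int)
cv2.imwrite("pics/s7.png",cv2.resize(im[v-50:v+50,u-65:u+65,::-1],(780,600),interpolation=cv2.INTER_CUBIC))
E
```

```text
clock: 14.15
eef_pos: [0.6794, -0.1198, 0.1591]
tool_rot: [0.83, 0.542, -0.108, 0.071]
ft_force: [3.2, 2.9, -1.1]
grip_width: 0.0002
grasp_force: 1.4
clock: 14.4
eef_pos: [0.679, -0.1208, 0.1591]
tool_rot: [0.83, 0.542, -0.107, 0.071]
ft_force: [3.5, 4.1, -0.3]
grip_width: 0.0001
grasp_force: 2.6
tip mic -0.09417500434948395 0.056762783907999104 0.08855366380757555
side 18 lever 1.107 r 0.035 0.048
shift [-0.0837 -0.0152 -0.0073] turn [-0.2009  0.0893 -0.0014] | 0.068 25.2
shift [-0.0837 -0.0152 -0.0279] turn [-0.2009  0.0893 -0.0014] | 0.072 25.2
side 106 x [-0.0452 -0.0311 -0.0147] y [-0.0147 -0.0005  0.0152] z [0.0942 0.0966 0.099 ]
```

View pics/s7.png

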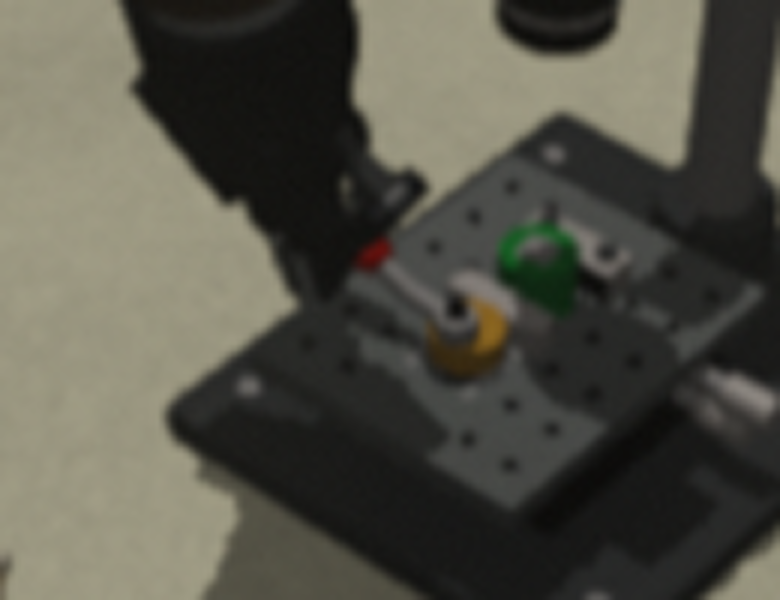

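The side crop shows the lever arm from the pivot (455,310) to the red bar's inner end (375,255), with the finger behind it. The reaction has risen to about 5 N. I compare with projections to see how far the lever has turned.

```bash
python3 - <<'E'
from h import *
u0,v0=pix(mic(-.09,0.02,.1),"side").astype(int)
f=lambda P:((pix(P,"side")-[u0-65,v0-50])*6).round()
print("pivot",f(mic(-.0795,0,.103)))
for a in(.9,1.1,1.25,1.4,1.5,1.571):
    print(a,[f(mic(-.0795-r*np.cos(a),r*np.sin(a),.103)) for r in(.034,.05)])
E
python3 -m jog '[-0.001,-0.0023,0,0,0,0,-0.001,-0.0023,0,0,0,0,-0.001,-0.0023,0,0,0,0]'; python3 l.py
```

```text
pivot [453. 304.]
0.9 [array([362., 301.]), array([319., 299.])]
1.1 [array([365., 289.]), array([323., 282.])]
1.25 [array([369., 280.]), array([330., 269.])]
1.4 [array([375., 272.]), array([339., 258.])]
1.5 [array([380., 267.]), array([346., 250.])]
1.571 [array([384., 264.]), array([352., 246.])]
clock: 14.9
eef_pos: [0.6788, -0.1211, 0.1592]
tool_rot: [0.83, 0.543, -0.106, 0.07]
ft_force: [5.1, 7.8, -0.9]
grip_width: 0.0001
grasp_force: 4.5
tip mic -0.09404628578973473 0.05679881453437232 0.08856406065185995
side 20 lever 1.086 r 0.035 0.049
```

```bash
python3 -m jog '[-0.001,-0.0023,0,0,0,0,-0.001,-0.0023,0,0,0,0,-0.001,-0.0023,0,0,0,0]';python3 -m jog '[-0.0005,-0.0012,0,0,0,0,-0.001,-0.0023,0,0,0,0,-0.001,-0.0023,0,0,0,0]'; python3 l.py
```

```text
clock: 15.25
eef_pos: [0.6787, -0.1214, 0.1593]
tool_rot: [0.83, 0.543, -0.105, 0.07]
ft_force: [6.4, 11.6, -0.3]
grip_width: 0.0003
grasp_force: 6.4
clock: 15.5
eef_pos: [0.6786, -0.1217, 0.1594]
tool_rot: [0.83, 0.544, -0.103, 0.069]
ft_force: [7.2, 15.6, -0.5]
grip_width: 0.0004
grasp_force: 8.4
tip mic -0.09386368152216108 0.056832511045015514 0.08862712466435727
side 20 lever 1.085 r 0.035 0.046
```

A firm stop: the reaction rises to 17 N with no more travel. I back off the way it came, then go up and away.

```bash
python3 -m jog '[0.005,0.0115,0,0,0,0,0.012,0.027,0,0,0,0,0.02,0.046,0,0,0,0,0.02,0.06,0.04,0,0,0,0.01,0.09,0.09,0,0,0,-0.03,0.14,0.13,0,0,0,-0.07,0.19,0.15,0,0,0,-0.09,0.22,0.15,0,0,0,-0.09,0.22,0.15,0,0,0]'
python3 l.py; python3 m.py; python3 - <<'E'
from h import *
im,d=bot.camera("side");u,v=pix(mic(-.09,0.02,.1),"side").astype(int)
cv2.imwrite("pics/s8.png",cv2.resize(im[v-50:v+50,u-65:u+65,::-1],(780,600),interpolation=cv2.INTER_CUBIC))
E
```

```text
clock: 16.35
eef_pos: [0.6019, 0.0515, 0.2814]
tool_rot: [0.83, 0.543, -0.108, 0.072]
ft_force: [0.4, -1.4, -0.1]
grip_width: 0.0003
grasp_force: 0.0
tip mic -0.2205013247409923 -0.08341076268679538 0.21087231162505776
top 122 lever 1.563 r 0.036 0.084
shift [ 0.0121 -0.2309 -0.1597] turn [-0.2     0.0884 -0.0033] | 0.225 25.1
shift [ 0.0121 -0.2309 -0.1804] turn [-0.2     0.0884 -0.0033] | 0.235 25.1
side 83 x [-0.0412 -0.0273 -0.0148] y [-0.0156 -0.0014  0.0155] z [0.0945 0.0965 0.0994]
top 119 x [-0.0445 -0.0299 -0.0159] y [-0.0155  0.0004  0.0145] z [0.0949 0.0971 0.1004]
```

View pics/s8.png

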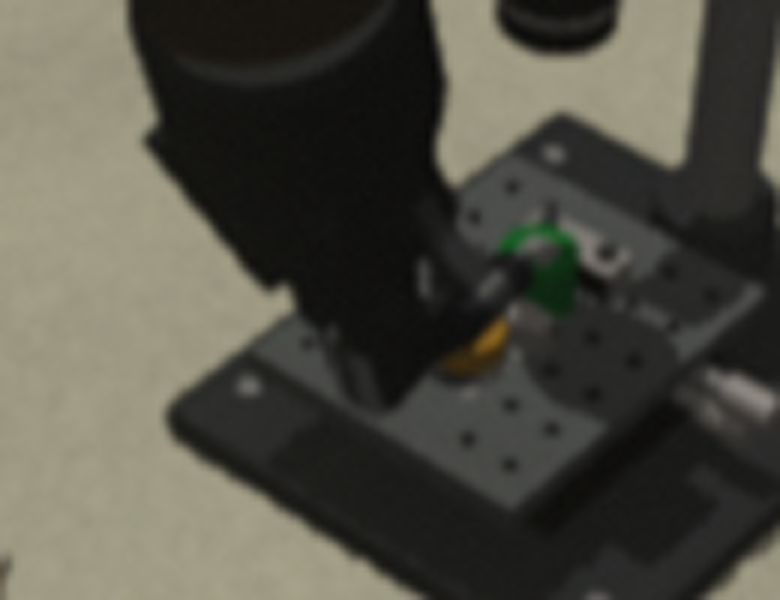

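The lever measures 1.56 (end stop) and the sample centre is at x = -0.030 m, which is the seat. It is level and clamped (picture: (540,265)), and the hand is in the air, clear of everything. I hand the job in.

```bash
python3 -c "
from workcell import bot
print(bot.job_done())"
```

```text
the job is handed in; nothing more can be done
None
```

The green sample is in the vise, level and polished face up, within about 1 mm of the seat in the top camera; the lever measures about 1.56 rad after reaching a firm stop (17 N push), the hand is clear, and the job is handed in, though no verdict came back and I could not measure the jaw pressure directly.

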